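# Switch the vial sorter to its other chute and release the waiting vials

### The arm

A 7-joint arm with a two-finger parallel gripper is mounted at the origin on a cart in front of the work surface, level with it; the furniture and walls round the work are solid. World frame = base frame: x ahead of the robot, y to its left, z up, the work surface at z = 0. Lengths are in m, angles in rad, forces in N, time in s.
With the tool pointing down it reaches from about 0.4 to 0.85 m from the base axis. Payload 4.5 kg.
Tool frame: the origin (TCP) lies between the finger pads; the fingertips stand 11 mm ahead of it and the grasp point (between the pads) lies 8 mm behind it (r.nose_length is the distance from the TCP to the fingertips, in m); z points along the fingers, y is the line along which they close (so a half turn about z gives the same grasp; the last joint's range is limited). The gripper opens to 88 mm and grips with 3 to 60 N. Pads are 18 mm wide; open, the fingers measure 123 mm over their backs; the gripper's body (75 mm by 187 mm) begins 45 mm behind the grasp point.
Start: joints at [1.215, 0.689, -0.195, 1.565, 0.157, 0.902, -0.215], TCP at [0.238, -0.578, 0.25] pointing down, gripper open.
Joint ranges: [-3.01, 3.01], [-0.46, 2.08], [-1.47, 1.51], [0.13, 2.56], [-1, 4.14], [0.04, 2.09], [-2.66, 2.66]. Speed limits (rad/s): [2.57, 2.57, 3.14, 3.14, 3.14, 3.14, 3.14].

### API

Orientations are given as a unit quaternion [x, y, z, w].
In Python, from plant import get_state, snapshot, camera_model, r gives the robot as it stands.
- The arm moves only by the shell command python3 -m inch 'ROWS' [FORCE]. ROWS is text: rows parted by semicolons, each of 7 numbers parted by spaces: the opening, from -1 (shut) to 1 (fully open), then the shift along the tool's x, y, z in m, then the turn, a rotation vector about the tool's x, y, z in rad. A call has 1 to 20 rows; each row shifts and turns the commanded pose from where the row before left it, along the tool's axes as they then stand; what a row does not reach is not made up. A row lasts 1/12 s, in which the tool goes at most 41.7 mm and 7.16 degrees, less where a joint would pass 70% of its speed; a pose out of reach is approached as far as the arm can. A call is refused whole if a number of a shift passes 0.0417 or a number of a turn 0.125, either way. A call with a gripper value outside its range is refused whole. The fingers move at their own pace and stop on an object; FORCE is the grip in N (left out, the last holds). Time passes only in rows, so rows that do not move let the fingers close. It gives the time, the measured TCP pose, the force, the opening and the grip force at its end, in the units of the state.
- get_state(): the state, without advancing time (a new reading comes with each control period).
- snapshot(name): name is "scene" or "top" or "wrist"; returns (picture, depth): 400x640x3 uint8, red, green, blue; 400x640 float32, m along the optical axis (not along the pixel's ray), 0 where there is no reading.
- camera_model(name): a dict with "intrinsics" (3x3 intrinsics, pixels), "view" (4x4, takes a point from world to camera coordinates). Camera axes: x right, y down, z forward; pixel columns grow to the right and rows downward; lengths in m; the calibration is good to about 2 mm. A picture is of the moment at which its call begins: read the wrist's pose just before it. camera_model takes no time and is no camera call; for the wrist camera it gives the pose at the moment of the call.
- r.finish_job(): hands the job in; it is judged then, once.
The state is a dict: "clock": time; "q": joint angles; "qd": joint speeds; "joint_torque": joint torques, N m; "tool_pos": TCP position; "eef_rot": TCP orientation; "contact_force": force on the tool from outside, world axes, zero at the start; "moment": the same for the moment, N m; "opening": opening from 0.0 (shut) to 1.0 (fully open); "finger_force": force on a finger pad.
Only numpy, scipy, OpenCV 4.12 (cv2) and the standard library are available. Lean on these libraries where they do the work, as an engineer would, in place of code of your own. Each camera call takes 0.05 s, during which the arm holds its last target. There are 200 camera calls.

### The job

The vial sorter's seesaw gate is still set for the last batch: press down its raised paddle so that the gate rocks over its pivot onto the other stop. Then press the release key well down and keep it down until all three waiting vials have rolled down the other chute into its tray, and let the key come up again. Work with the fingertips only: do not touch, grip or lift the vials, and leave the things standing round the sorter alone.

Things in the scene. Friction and masses are not known exactly. Their poses are not given: they have to be found in the camera images.
- sorter: Bench-top gravity vial sorter, fixed, 105 x 400 x 212 mm: grey base, aluminium back plate, smooth lined ramp and chutes, clear front guard (outer face at x = -30 mm, 197 mm high). Origin under the middle of its base; x away from the robot, turned up to 0.25 rad, y to the left. An open steel ramp runs down from the left to a throat over the gate at y = 0; a steel chute leads to a grey tray at each end.
- gate (a joint): Angle of the seesaw gate about its shaft (along the sorter's x at y = 0, 80 mm above the bench), rad. Positive: left side up, right side low, so vials roll into the right tray; negative: right side up, vials roll left. It rests on a stop at +0.38 or -0.38; a weight over the shaft makes it fall to the side of 0 it is on. Rocking it over takes about 1.5 N at the raised paddle.
- paddle_left (a point): Pressing point on top of the gate's left black paddle (30 mm wide along y, 60 deep along x, 6 thick; point 22 mm behind the front edge), fixed to the gate 88 mm left of the shaft, 28 mm above it and 78 mm in front of the sorter's middle. About 139 mm above the bench when raised, 73 mm when lowered; on its arc down it shifts 21 mm outward. Nothing stands above it.
- paddle_right (a point): The same point on the right paddle, 88 mm to the right of the pivot; up when the left one is down.
- key (a joint): Travel of the release key, m: 0 = up (a blade stands 10 mm above the ramp and holds the vials), from 0.0105 on the blade is below the ramp and the vials roll, all within about 2 s; hard stop at 0.018, so 0.014 is a good depth. A spring returns it: about 2 N to start, 4 N at 0.014. Let up too early, it stops the vials still above it.
- key_top (a point): Pressing point on top of the release key, a black paddle (30 mm wide along y, 52 deep along x, 6 thick) in front of the guard, right above the gate's shaft, midway between the gate's paddles, 74 mm in front of the sorter's middle; top 153 mm above the bench when up. Pressed straight down.
- waiting_a: Vial waiting in the queue: a closed screw-cap glass vial, 22 mm diameter, 48 mm long, 11 to 17 g, lying across the feed ramp with its cap toward the robot. Origin at the middle of its bottom (the end away from the robot); z runs along the vial to the cap. In a tray it lies less than 60 mm above the bench.
- waiting_b: Second vial waiting in the queue: a closed screw-cap glass vial, 22 mm diameter, 48 mm long, 11 to 17 g, lying across the feed ramp with its cap toward the robot. Origin at the middle of its bottom (the end away from the robot); z runs along the vial to the cap. In a tray it lies less than 60 mm above the bench.
- waiting_c: Third vial waiting in the queue: a closed screw-cap glass vial, 22 mm diameter, 48 mm long, 11 to 17 g, lying across the feed ramp with its cap toward the robot. Origin at the middle of its bottom (the end away from the robot); z runs along the vial to the cap. In a tray it lies less than 60 mm above the bench.
- tray_left (a point): Middle of the floor of the left catch tray, 26 mm above the bench; the tray floor slopes outward, is 88 mm long (along y) and 50 mm wide, its front wall clear, its walls 62 mm above the bench.
- tray_right (a point): The same point of the right catch tray.
- bottle: Bystander: small white bottle with a green cap, 42 mm diameter, 78 mm high, standing right of the sorter; origin at the middle of its underside.
- timer: Bystander: white laboratory timer, 58 x 58 x 20 mm, lying on the bench; origin at the middle of its underside.
- tape: Bystander: roll of white tape, 77 mm diameter, 19 mm high, lying left of the sorter; origin at the middle of its underside.
- marker: Bystander: blue-capped white marker, 137 x 14 x 18 mm, lying on the bench at the front left; origin at the middle of its underside.
Things that resemble listed ones, but are neither listed nor needed, are in the scene too. What is shaped like the waiting_b but black is not meant.

How it is judged:
By the outcome, as a careful person would: the job done as asked, in the order asked, and still so for the second after the job is handed in, with the robot touching nothing.
It also fails if it takes over 40 s, if anything falls off the work surface, if the arm or the gripper's body presses on something with over 40 N, if the wrist force passes 120 N, or if a joint passes its speed limit or range.

## Working session

There is one attempt and no reset: what is moved stays moved. The work goes in short steps, Python scripts to look and compute and a shell command to move; the robot and the scene stay as the last step left them, time stands still between calls to the robot, and variables do not carry over. Pictures are saved under pics/ and viewed, at most 10 in all, crops included, and the job is handed in when it is done.

```bash
mkdir -p pics; ls; python3 - <<'E'
from plant import *
import cv2,numpy as np
s=get_state();print(s['clock'],s['tool_pos'],s['eef_rot'],s['opening'],s['contact_force'])
for n in('scene','top'):
    p,d=snapshot(n);cv2.imwrite(f'pics/{n}0.png',p[:,:,::-1]);np.savez(f'{n}0.npz',p=p,d=d,K=camera_model(n)['intrinsics'],V=camera_model(n)['view'])
    print(camera_model(n))
E
```

```text
pics
0.0 [ 0.23725003 -0.57755153  0.24890595] [ 9.81059184e-01  1.93705994e-01 -2.33035587e-04 -9.00242578e-04] 0.9986507419124939 [ 0.31239159 -0.95001937  0.310679  ]
{'intrinsics': array([[497.36045058,   0.        , 326.3797199 ],
       [  0.        , 497.36045058, 201.99283776],
       [  0.        ,   0.        ,   1.        ]]), 'view': array([[ 0.28829624, -0.95753729,  0.00276095, -0.17756357],
       [-0.64371196, -0.19594242, -0.73975772,  0.44981415],
       [ 0.70888659,  0.21149211, -0.67286766,  1.34589684],
       [ 0.        ,  0.        ,  0.        ,  1.        ]])}
{'intrinsics': array([[394.47825737,   0.        , 319.66045153],
       [  0.        , 394.47825737, 198.88804432],
       [  0.        ,   0.        ,   1.        ]]), 'view': array([[ 4.86956950e-04, -9.99719016e-01, -2.36992156e-02,
        -2.13649897e-03],
       [-9.95406843e-01,  1.78423481e-03, -9.57185161e-02,
         5.37281651e-01],
       [ 9.57339057e-02,  2.36369721e-02, -9.95126280e-01,
         1.15580556e+00],
       [ 0.00000000e+00,  0.00000000e+00,  0.00000000e+00,
         1.00000000e+00]])}
```

View pics/scene0.png

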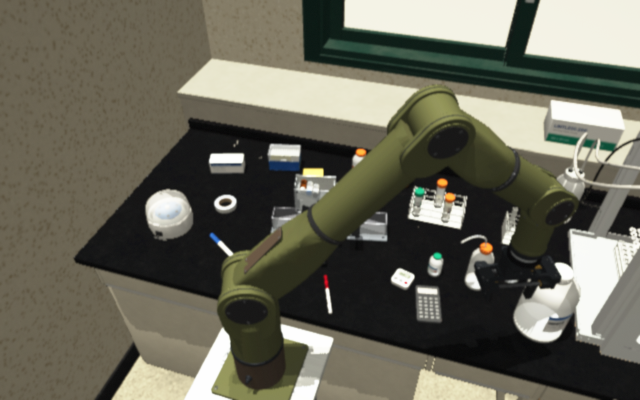

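View pics/top0.png

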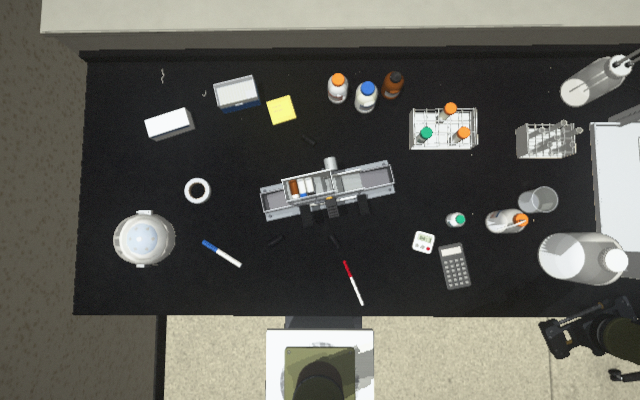

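The top view shows the sorter at about (328,190), with black paddles at (307,215), (333,208) and (363,205). The queue sits at about (300,187). I'll enlarge this area.

```bash
python3 - <<'E'
import cv2,numpy as np
z=np.load('top0.npz');p=z['p'][145:260,250:405];cv2.imwrite('pics/crop0.png',cv2.resize(cv2.convertScaleAbs(p[:,:,::-1],alpha=1.6,beta=20),None,fx=5,fy=5,interpolation=cv2.INTER_CUBIC))
K,V,d=z['K'],z['V'],z['d'];T=np.linalg.inv(V)
for u,v in [(307,210),(307,215),(309,219),(333,205),(333,211),(333,215),(362,205),(364,209),(262,195),(270,220),(390,163),(394,183)]:
    q=np.linalg.inv(K)@[u,v,1]*d[v,u];print(u,v,(T@[*q,1])[:3].round(3))
E
```

```text
307 210 [0.496 0.029 0.137]
307 215 [0.483 0.029 0.139]
309 219 [0.472 0.024 0.135]
333 205 [ 0.508 -0.041  0.156]
333 211 [ 0.492 -0.041  0.154]
333 215 [ 0.482 -0.041  0.154]
362 205 [ 0.515 -0.125  0.077]
364 209 [ 0.504 -0.131  0.072]
262 195 [0.549 0.17  0.032]
270 220 [ 0.475  0.15  -0.004]
390 163 [ 0.651 -0.218 -0.002]
394 183 [ 0.588 -0.229 -0.001]
```

View pics/crop0.png

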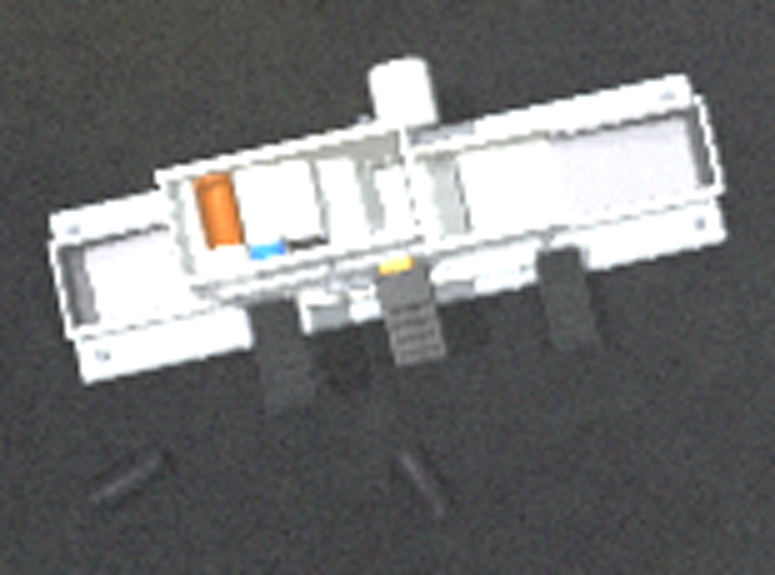

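In the crop, the left paddle at (283,350) is raised, with depth z≈0.137. The right paddle at (568,300) is lowered at 0.075, and the key is at (413,315) at 0.154. So the gate is positive, I press the left paddle, and the vials go left. The queue is the three vials at (215–330,210) on the ramp. The black pieces on the bench at (130,480) and (425,480) aren't part of it. Next I'll fit the pose and check the obstacle heights along the approach.

```bash
cat > h.py <<'E'
import numpy as np
def cloud(z):
    d=z['d'];v,u=np.mgrid[:400,:640]
    P=np.stack([u,v,np.ones_like(u)],-1)@np.linalg.inv(z['K']).T*d[...,None]
    T=np.linalg.inv(z['V']);return P@T[:3,:3].T+T[:3,3]
E
python3 - <<'E'
from h import *;import cv2
z=np.load('top0.npz');W=cloud(z);p=z['p'].astype(int);dark=p.max(2)<95
v,u=np.mgrid[:400,:640]
for n,lo,hi,box in[('L',.12,.148,(295,320,200,228)),('K',.146,.165,(322,345,195,222)),('R',.06,.09,(352,372,193,218))]:
    m=dark&(W[...,2]>lo)&(W[...,2]<hi)&(u>box[0])&(u<box[1])&(v>box[2])&(v<box[3])
    Q=W[m];c,s,a=cv2.minAreaRect((Q[:,:2]*1000).astype(np.float32));print(n,m.sum(),Q.mean(0).round(4),np.round(c,1),np.round(s,1),round(a,1))
a,b=np.array([.238,-.578]),np.array([.48,.03]);t=(b-a)/np.linalg.norm(b-a)
r=W[...,:2]-a;s=r@t;o=r@[-t[1],t[0]];ok=(z['d']>0)
for i in np.arange(0,.66,.1):
    m=ok&(s>i)&(s<i+.1)&(abs(o)<.13)&((u<538)|(v<290)); print(round(i,1),m.sum(),W[m][:,2].max().round(3) if m.any() else None)
m=ok&(u>540)&(u<625)&(v>230)&(v<285);print('jug',W[m].max(0),W[m].mean(0))
E
```

```text
L 230 [0.483  0.0323 0.138 ] [483.4  32.6] [59.6 28. ] 12.5
K 208 [ 0.5022 -0.0375  0.152 ] [502.9 -37.3] [51.2 29.8] 13.9
R 191 [ 0.5174 -0.1273  0.0728] [ 517.6 -127.4] [56.7 28.2] 12.4
0.0 2326 0.007
0.1 2728 0.02
0.2 2979 0.024
0.3 2948 0.024
0.4 2860 0.068
0.5 2917 0.156
0.6 3198 0.215
jug [ 0.44197428 -0.64497315  0.23871231] [ 0.37028852 -0.69716872  0.13295988]
```

Everything fits: the sizes are 60x28 and 51x30, the heights 0.138, 0.152 and 0.073, and the yaw is about 0.21. The approach is clear apart from the jug, which is 0.24 high. I'll rise first, closing the fingers, then travel across.

```bash
python3 -m inch '-1 0 0 -0.03 0 0 0;-1 0 -0.01 -0.03 0 0 0;-1 0.026 -0.028 0 0 0 0;-1 0.026 -0.028 0 0 0 0;-1 0.026 -0.028 0 0 0 0;-1 0.026 -0.028 0 0 0 0;-1 0.026 -0.028 0 0 0 0;-1 0.026 -0.028 0 0 0 0;-1 0.026 -0.028 0 0 0 0;-1 0.026 -0.028 0 0 0 0;-1 0.026 -0.028 0 0 0 0;-1 0.026 -0.028 0 0 0 0;-1 0.026 -0.028 0 0 0 0;-1 0.026 -0.028 0 0 0 0;-1 0 0 0 0 0 0;-1 0 0 0 0 0 0'
cat >> h.py <<'E'
from scipy.spatial.transform import Rotation as Ro
YAW=.211
c,s=np.cos(YAW),np.sin(YAW)
S=np.array([.4948,-.039])+.074*np.array([c,s])   # sorter origin
def w(x,y,z): return np.array([S[0]+c*x-s*y,S[1]+s*x+c*y,z])
def tool(lean_out,lean_back):
    B=Ro.from_matrix(np.array([[c,s,0],[s,-c,0],[0,0,-1.]]))
    return B*Ro.from_euler('XY',[-lean_out,lean_back])
def need(tip,R):
    from plant import get_state
    st=get_state();C=Ro.from_quat(st['eef_rot']);p=np.array(st['tool_pos'])
    t=np.array(tip)-.011*R.as_matrix()[:,2]
    print('tip now',(p+.011*C.as_matrix()[:,2]).round(4),'want',np.round(tip,4),'clock',st['clock'],'F',np.round(st['contact_force'],2),'open',st['opening'])
    print('shift in current tool axes',C.inv().apply(t-p).round(4),'rotvec',(C.inv()*R).as_rotvec().round(4),'shift in target axes',R.inv().apply(t-p).round(4))
E
python3 - <<'E'
from h import *
need(w(-.080,.072,.2),tool(.3,.1))
E
```

```text
clock: 1.43
tool_pos: [0.3952, -0.1373, 0.3097]
eef_rot: [0.98, 0.197, 0.0, -0.0]
contact_force: [-1.2, -1.2, -0.3]
opening: 0.007
finger_force: 0.0
tip now [ 0.3952 -0.1373  0.2987] want [0.4739 0.0301 0.2   ] clock 1.4333 F [-1.18 -1.25 -0.33] open 0.007375804898671077
shift in current tool axes [ 0.1366 -0.1275  0.0993] rotvec [-0.3085  0.0711  0.1683] shift in target axes [ 0.1053 -0.1731  0.0611]
```

```bash
python3 -m inch '-1 0.0228 -0.0213 0.01 0 0 0;-1 0.0228 -0.0213 0.01 0 0 0;-1 0.0228 -0.0213 0.01 0 0 0;-1 0.0228 -0.0213 0.01 0 0 0;-1 0.0228 -0.0213 0.01 0 0 0;-1 0.0228 -0.0213 0.01 0 0 0;-1 0 0 0 -0.077 0.018 0.042;-1 0 0 0 -0.077 0.018 0.042;-1 0 0 0 -0.077 0.018 0.042;-1 0 0 0 -0.077 0.018 0.042;-1 0 0 0 0 0 0;-1 0 0 0 0 0 0'
python3 - <<'E'
from h import *
need(w(-.080,.072,.160),tool(.3,.1))
E
```

```text
clock: 2.43
tool_pos: [0.4723, 0.031, 0.2494]
eef_rot: [0.981, 0.111, 0.064, 0.143]
contact_force: [-0.0, -1.1, -0.1]
opening: 0.004
finger_force: 0.0
tip now [0.474  0.0281 0.239 ] want [0.4739 0.0301 0.16  ] clock 2.4333 F [-0.03 -1.14 -0.12] open 0.004239584584817562
shift in current tool axes [-0.0071 -0.0253  0.0745] rotvec [ 0.0003  0.0022 -0.0014] shift in target axes [-0.0072 -0.0253  0.0745]
```

Orientation is right. I'll go down to 20 mm above the paddle and take one picture to check.

```bash
python3 -m inch '-1 -0.0024 -0.0084 0.0248 0 0 0;-1 -0.0024 -0.0084 0.0248 0 0 0;-1 -0.0024 -0.0084 0.0248 0 0 0;-1 0 0 0 0 0 0;-1 0 0 0 0 0 0'
python3 - <<'E'
from h import *
from plant import *;import cv2
for n,b in(('scene',(130,250,250,410)),('wrist',(0,400,0,640))):
    p,d=snapshot(n);q=p[b[0]:b[1],b[2]:b[3],::-1]
    cv2.imwrite(f'pics/{n}1.png',cv2.resize(q,None,fx=640/q.shape[1],fy=640/q.shape[1],interpolation=cv2.INTER_CUBIC))
R=tool(.3,.1)
need(w(-.080,.072,.135),R)
ps=[w(-.080,y,z) for y,z in((.072,.139),(.080,.125),(.088,.108),(.091,.096))]
for a,b in zip(ps,ps[1:]): print(R.inv().apply(b-a).round(4))
E
```

```text
clock: 2.85
tool_pos: [0.4724, 0.0297, 0.1704]
eef_rot: [0.982, 0.107, 0.063, 0.144]
contact_force: [0.4, -0.1, 0.8]
opening: 0.003
finger_force: 0.0
tip now [0.4752 0.0279 0.1615] want [0.4739 0.0301 0.135 ] clock 2.95 F [ 0.19 -1.21  1.07] open 0.00529019473091676
shift in current tool axes [-0.0034 -0.0101  0.0244] rotvec [ 0.0005  0.0007 -0.0093] shift in target axes [-0.0033 -0.0102  0.0244]
[-0.0011 -0.0118  0.011 ]
[-0.0014 -0.0127  0.0138]
[-0.0011 -0.0064  0.0105]
```

View pics/wrist1.png

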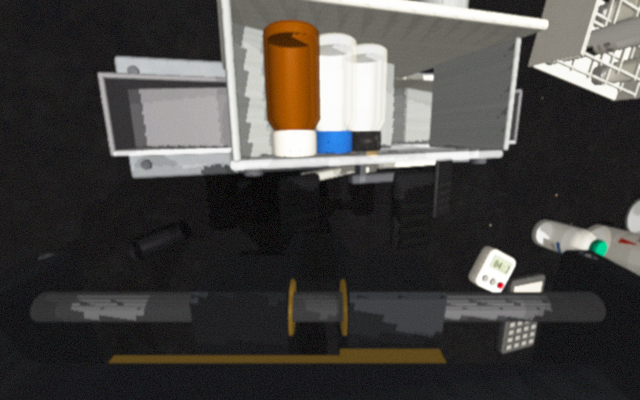

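The wrist view shows the shut fingertips at (318,305), in line with the left paddle below the guard. The three vials (amber at 290, blue cap at 335, black cap at 368) are waiting on the ramp. Now I'll press along the arc.

```bash
python3 -m inch '-1 -0.0017 -0.005 0.012 0 0 0;-1 -0.0017 -0.005 0.012 0 0 0;-1 -0.0004 -0.0039 0.0037 0 0 0;-1 -0.0004 -0.0039 0.0037 0 0 0;-1 -0.0004 -0.0039 0.0037 0 0 0;-1 -0.0005 -0.0042 0.0046 0 0 0;-1 -0.0005 -0.0042 0.0046 0 0 0;-1 -0.0005 -0.0042 0.0046 0 0 0;-1 -0.0005 -0.0032 0.0052 0 0 0;-1 -0.0005 -0.0032 0.0052 0 0 0;-1 0 0 0 0 0 0;-1 0 0 0 0 0 0;-1 0 0 0 0 0 0'
python3 - <<'E'
from h import *
from plant import *;import cv2
need(w(-.080,.091,.096),tool(.3,.1))
p,d=snapshot('scene');q=p[140:250,260:400,::-1]
cv2.imwrite(f'pics/scene2.png',cv2.resize(cv2.convertScaleAbs(q,alpha=1.5,beta=20),None,fx=5,fy=5,interpolation=cv2.INTER_CUBIC))
E
```

```text
clock: 4.03
tool_pos: [0.4671, 0.0531, 0.1018]
eef_rot: [0.982, 0.109, 0.065, 0.144]
contact_force: [0.1, 0.3, -0.2]
opening: 0.004
finger_force: 0.0
tip now [0.4688 0.0502 0.0914] want [0.4699 0.0487 0.096 ] clock 4.0333 F [ 0.06  0.34 -0.21] open 0.0035453710182635936
shift in current tool axes [ 0.0011  0.0029 -0.0039] rotvec [ 0.0009  0.0012 -0.0056] shift in target axes [ 0.0011  0.0029 -0.0039]
```

View pics/scene2.png

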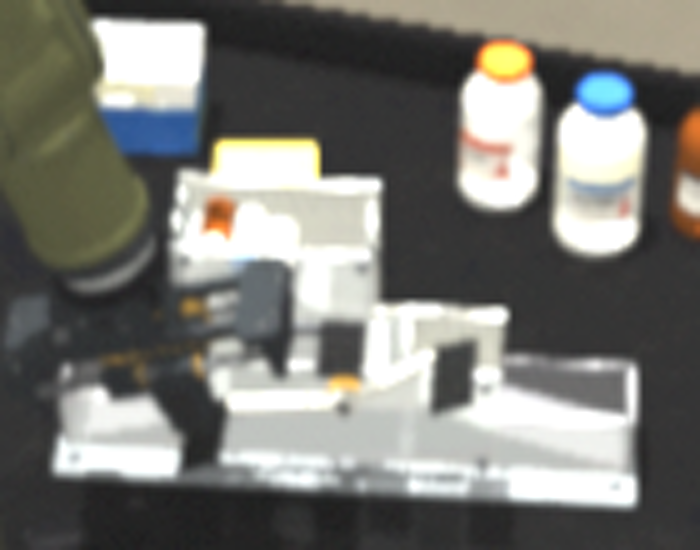

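The scene crop shows the right paddle now up at (455,375) and the left one down at (200,415). The force is back to zero, so the gate has fallen over. I'll retreat along the tool axis and straighten up.

```bash
python3 -m inch '-1 0 0 -0.03 0 0 0;-1 0 0 -0.035 0 0 0;-1 0 0 -0.035 0 0 0;-1 0 0 -0.02 0 0 0;-1 0 0 0 0.1 0 0;-1 0 0 0 0.1 0 0;-1 0 0 0 0.1 0 0;-1 0 0 0 0 0 0;-1 0 0 0 0 0 0'
python3 - <<'E'
from h import *
need(w(-.076,0,.185),tool(0,.15))
from plant import *
p,d=snapshot('top');W=cloud(dict(d=d,K=camera_model('top')['intrinsics'],V=camera_model('top')['view']))
Q=W.reshape(-1,3);L=(Q[:,:2]-S)@np.array([[c,-s],[s,c]])
for n,x,y in(('L',-.078,.092),('R',-.078,-.071),('K',-.074,0)):
    m=np.hypot(L[:,0]-x,L[:,1]-y)<.007;print(n,m.sum(),np.median(Q[m,2]).round(4))
E
```

```text
clock: 4.83
tool_pos: [0.4482, 0.082, 0.2156]
eef_rot: [0.992, 0.113, 0.048, 0.004]
contact_force: [-0.6, 0.1, -0.2]
opening: 0.005
finger_force: 0.0
tip now [0.4493 0.082  0.2047] want [ 0.4928 -0.0394  0.185 ] clock 4.8333 F [-0.62  0.08 -0.16] open 0.005064667321399775
shift in current tool axes [0.0125 0.1279 0.0235] rotvec [0.0169 0.0552 0.0168] shift in target axes [0.0134 0.1281 0.022 ]
L 42 0.2836
R 27 0.1375
K 22 0.1526
```

The right paddle is confirmed up at z=0.1375. Next I move over the key.

```bash
python3 -m inch '-1 0.003 0.032 0 0.004 0.014 0.004;-1 0.003 0.032 0 0.004 0.014 0.004;-1 0.003 0.032 0 0.004 0.014 0.004;-1 0.003 0.032 0 0.004 0.014 0.004;-1 0 0 0.012 0 0 0;-1 0 0 0.01 0 0 0;-1 0 0 0 0 0 0;-1 0 0 0 0 0 0'
python3 - <<'E'
from h import *
need(w(-.076,0,.157),tool(0,.15))
R=tool(0,.15);print(R.inv().apply([0,0,-.001]))
E
```

```text
clock: 5.55
tool_pos: [0.4914, -0.0332, 0.1959]
eef_rot: [0.991, 0.112, 0.074, -0.008]
contact_force: [0.5, 0.5, 0.7]
opening: 0.004
finger_force: 0.0
tip now [ 0.493  -0.0329  0.185 ] want [ 0.4928 -0.0394  0.157 ] clock 5.55 F [0.53 0.5  0.66] open 0.003724901906750809
shift in current tool axes [-0.0057  0.0063  0.0274] rotvec [-0.0017  0.0013  0.0139] shift in target axes [-0.0057  0.0064  0.0275]
[-0.00014944  0.          0.00098877]
```

```bash
python3 -m inch '-1 -0.0028 0.0032 0.0137 0 0 0;-1 -0.0028 0.0032 0.0137 0 0 0;-1 0 0 0 0 0 0;-1 -0.0007 0 0.0044 0 0 0;-1 -0.0007 0 0.0044 0 0 0;-1 -0.0007 0 0.0044 0 0 0;-1 -0.0007 0 0.0044 0 0 0;-1 0 0 0 0 0 0;-1 0 0 0 0 0 0'
python3 - <<'E'
from h import *
need(w(-.076,0,.1395),tool(0,.15))
E
```

```text
clock: 6.3
tool_pos: [0.4921, -0.0418, 0.1508]
eef_rot: [0.991, 0.11, 0.075, -0.009]
contact_force: [-1.6, 2.7, 3.9]
opening: 0.003
finger_force: 1.9
tip now [ 0.4937 -0.0414  0.1399] want [ 0.4928 -0.0394  0.1395] clock 6.3 F [-1.62  2.7   3.91] open 0.0027384215796776037
shift in current tool axes [-0.0004 -0.0022  0.0004] rotvec [-0.0021 -0.002   0.0092] shift in target axes [-0.0005 -0.0022  0.0004]
```

It reads 3.9 N, which matches a travel of about 0.014. I'll hold it there.

```bash
Z='x'; python3 -m inch '-1 0 0 0 0 0 0;-1 0 0 0 0 0 0;-1 0 0 0 0 0 0;-1 0 0 0 0 0 0;-1 0 0 0 0 0 0;-1 0 0 0 0 0 0;-1 0 0 0 0 0 0;-1 0 0 0 0 0 0;-1 0 0 0 0 0 0;-1 0 0 0 0 0 0;-1 0 0 0 0 0 0;-1 0 0 0 0 0 0;-1 0 0 0 0 0 0;-1 0 0 0 0 0 0;-1 0 0 0 0 0 0;-1 0 0 0 0 0 0;-1 0 0 0 0 0 0;-1 0 0 0 0 0 0;-1 0 0 0 0 0 0;-1 0 0 0 0 0 0'
python3 -m inch '-1 0 0 0 0 0 0;-1 0 0 0 0 0 0;-1 0 0 0 0 0 0;-1 0 0 0 0 0 0;-1 0 0 0 0 0 0;-1 0 0 0 0 0 0;-1 0 0 0 0 0 0;-1 0 0 0 0 0 0;-1 0 0 0 0 0 0;-1 0 0 0 0 0 0;-1 0 0 0 0 0 0;-1 0 0 0 0 0 0;-1 0 0 0 0 0 0;-1 0 0 0 0 0 0;-1 0 0 0 0 0 0;-1 0 0 0 0 0 0'
python3 - <<'E'
from plant import *;import cv2,numpy as np
a=snapshot('top')[0][145:260,240:400,::-1];b=snapshot('wrist')[0][:,:,::-1]
cv2.imwrite('pics/hold.png',np.vstack([cv2.resize(cv2.convertScaleAbs(a,alpha=1.5,beta=20),(417,300),interpolation=cv2.INTER_CUBIC),cv2.resize(b,(417,261))]))
E
```

```text
clock: 7.97
tool_pos: [0.4916, -0.0426, 0.1507]
eef_rot: [0.991, 0.109, 0.075, -0.008]
contact_force: [1.8, 1.0, 3.5]
opening: 0.008
finger_force: 1.9
clock: 9.3
tool_pos: [0.4915, -0.0426, 0.1506]
eef_rot: [0.991, 0.109, 0.075, -0.008]
contact_force: [2.8, -1.1, 3.4]
opening: 0.005
finger_force: 1.9
```

View pics/hold.png

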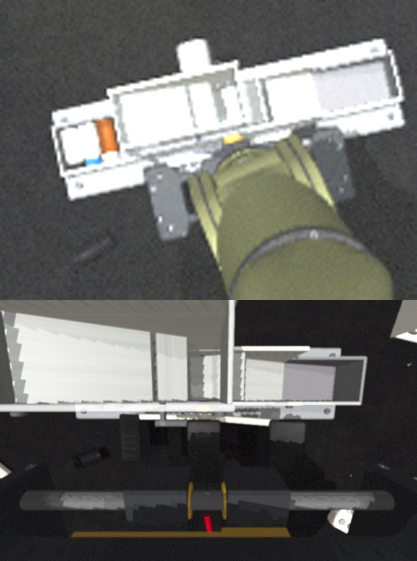

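While the key is held, the ramp is empty. The left tray holds the amber vial at (107,135) and the white ones at (70–95,140), and the right tray is empty. I'll let the key up and retreat along the tool axis.

```bash
python3 -m inch '-1 0.0007 0 -0.005 0 0 0;-1 0.0007 0 -0.005 0 0 0;-1 0.0007 0 -0.005 0 0 0;-1 0.0007 0 -0.005 0 0 0;-1 0 0 -0.02 0 0 0;-1 0 0 -0.035 0 0 0;-1 0 0 -0.035 0 0 0;-1 -0.03 0 -0.02 0 0 0;-1 -0.03 0 -0.02 0 0 0;-1 0 0 0 0 0 0;-1 0 0 0 0 0 0;-1 0 0 0 0 0 0;-1 0 0 0 0 0 0'
python3 - <<'E'
from h import *
from plant import *;import cv2
p,d=snapshot('top');W=cloud(dict(d=d,K=camera_model('top')['intrinsics'],V=camera_model('top')['view']))
Q=W.reshape(-1,3);L=(Q[:,:2]-S)@np.array([[c,-s],[s,c]])
for n,x,y in(('L',-.078,.092),('R',-.078,-.071),('K',-.060,0)):
    m=np.hypot(L[:,0]-x,L[:,1]-y)<.007;print(n,m.sum(),np.median(Q[m,2]).round(4))
cv2.imwrite('pics/end.png',cv2.resize(cv2.convertScaleAbs(p[165:240,250:350,::-1],alpha=1.2),None,fx=7,fy=7,interpolation=cv2.INTER_CUBIC))
print(get_state()['clock'],get_state()['contact_force'])
E
```

```text
clock: 10.48
tool_pos: [0.4148, -0.0595, 0.29]
eef_rot: [0.991, 0.109, 0.075, -0.009]
contact_force: [-0.0, 0.7, -0.8]
opening: 0.007
finger_force: 0.0
L 20 0.0729
R 28 0.1371
K 21 0.1518
10.5333 [0.63447064 0.29531731 0.75124791]
```

View pics/end.png

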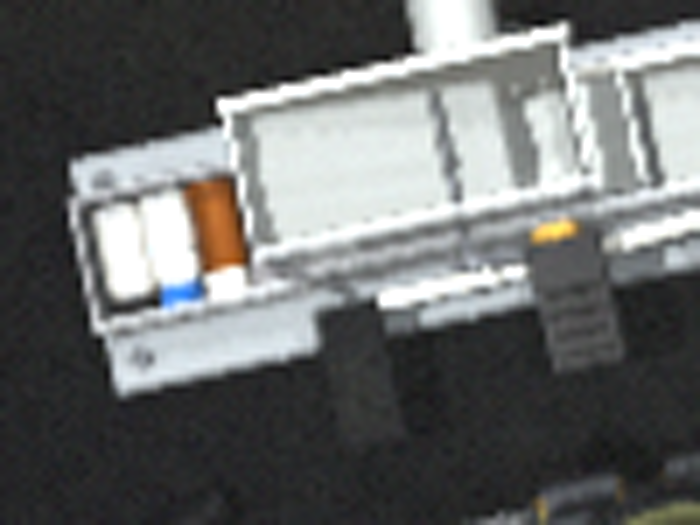

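All three vials lie in the left tray: black cap at (125,255), blue cap at (170,250), amber at (215,235). The key is up at 0.152, the gate is on the other stop, and the robot is clear.

```bash
python3 -c "
from plant import r
print(r.finish_job())"
```

```text
the job is handed in; nothing more can be done
None
```

The gate is rocked onto its other stop, all three vials are in the left tray, and the key is back up; I handed the job in at about 10.5 s with the robot touching nothing.

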